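# Set a sawing jig's stop with the 40 mm spacer

## Task

Set the sawing jig to 40 mm: from the four look-alike wooden spacers on the sloping rack take the one that is 40 mm wide, lay it flat on the jig's bed with its 40 mm width spanning from the red fixed stop to the green sliding stop, and move the sliding stop up gently, never pressing it hard on the spacer, until the spacer sits snugly between both stops with no play. Leave it there, square to the stops and within the length of the red stop's face; leave the other spacers in their places on the rack and do not disturb the glue bottle, the jar or the screwdriver.

Things in the scene. Friction and masses are not known exactly. Their poses are not given: they have to be found in the camera images.
- rack: Fixed low rack 310 mm long (y); its grey board, 96 mm deep, slopes 35 degrees, rising to the rack's +x. Origin on the bench under its centre; the board's face is 50 mm up right over it. A lip 12 mm high runs along the low edge. Four spacers lie flat on the board against the lip, centred 15 mm off the board over y = -112.5, -37.5, 37.5 and 112.5 mm, in any order.
- spacer24: Pale wooden spacer block, 80 mm long (its x), 24 mm wide (its y), 30 mm thick (its z); origin at its centre. On the rack its x runs up the slope, its y is level along the rack and its z is square to the sloping board. 40 g or so.
- spacer32: Same pale wood and shape: 80 mm long (x), 32 mm wide (y), 30 mm thick (z); origin at its centre.
- spacer40: The wanted one. Same pale wood and shape: 80 mm long (x), 40 mm wide (y), 30 mm thick (z); origin at its centre. About 70 g.
- spacer48: Same pale wood and shape: 80 mm long (x), 48 mm wide (y), 30 mm thick (z); origin at its centre.
- jig: Jig fixed to the bench: dark wooden bed 140 (x) by 300 (y) mm, 18 thick; origin under its centre. On it: red fixed stop 90 long (x, centred), y -110 to -80, 30 high above the bed; aluminium track 10 high at x 52 to 68; the green sliding stop, which runs along y; and a steel clamp with an orange handle at y -150 to -130, x -35 to 25, 170 mm tall above the bench.
- fixed_face (a point): Point on the bed's top (18 mm above the bench) at the foot of the red stop's working face, middle of its length, jig (0, -80, 18) mm. Axes as the jig's; the sliding stop lies towards +y.
- stop: Green sliding stop: its origin is on the bed's top at the foot of its working (-y) face, axes as the jig's, so its y in the frame of fixed_face is the clear gap between the stops, 0 to 150 mm. It slides along the jig's y with about 2.5 N of friction and stays where left. Green body x -45 to 70 mm, y 0 to 50, 30 mm high.
- stop_grip (a point): On the sliding stop's black upright handle, 54 mm above the bed (72 mm above the bench), 32 mm behind the stop's working face (+y). The handle is 50 mm (x) by 22 mm (y) and stands from 30 to 70 mm above the bed. Axes as the jig's.
- glue: Bystander: yellow glue bottle, 52 mm diameter, 140 mm tall, standing between the rack and the jig; origin at the middle of its base.
- jar: Bystander: glass jar with a metal lid, 68 mm diameter, 85 mm tall, beyond the work; origin at the middle of its base.
- driver: Bystander: screwdriver with a red handle lying on the bench beyond the work, about 0.2 m long; its x points from handle to tip.
Mind the look-alikes: they are no part of the job. What is shaped like the spacer40 but black, blue or purple is not meant.

How it is judged:
By the outcome, as a careful person would: the job done as asked, in the order asked, and still so for the second after the job is handed in, with the robot touching nothing.
It also fails if it takes over 64 s, if anything falls off the work surface, if the arm or the gripper's body presses on something with over 40 N, if the wrist force passes 120 N, or if a joint passes its speed limit or range.

## Robot

A 6-joint arm with a two-finger parallel gripper is mounted at the origin on the work surface. World frame = base frame: x ahead of the robot, y to its left, z up, the work surface at z = 0. Lengths are in m, angles in degrees, forces in N, time in s.
With the tool pointing down it reaches from about 0.25 to 0.775 m from the base axis. Payload 4 kg.
Tool frame: the origin (TCP) lies midway between the tips of the shut fingers; the grasp point (between the pads) lies 19 mm behind it (manip.tcp_to_grasp is the distance from the TCP to the grasp point, in m); z points along the fingers, y is the line along which they close (so a half turn about z gives the same grasp; the last joint's range is limited). The gripper opens to 85 mm and grips with 20 to 120 N. Pads are 22 mm wide; open, the fingers measure 114 mm over their backs; the gripper's body (76 mm by 85 mm) begins 54 mm behind the grasp point. The pads swing forward as they close: fully open they stand 13 mm farther back than shut.
Start: joints at [64.395, 4.996, 78.535, -0, 96.463, -5.907], TCP at [0.185, 0.518, 0.231] pointing down, gripper open.
Joint ranges: [-177.83, 177.83], [-43.37, 116.18], [15.69, 146.23], [-61.86, 241.86], [9.47, 152.12], [-147.06, 147.06]. Speed limits (degrees/s): [159.86, 159.86, 180, 180, 180, 180].

## Interface

Orientations are given as a 3x3 rotation matrix whose columns are the frame's x, y, z axes.
In Python, from plant import manip, vision gives the robot as it stands. The module is installed in compiled form; this text tells all that it offers.
- The arm moves only by the tool step_arm, never from a script. Its argument "moves" is a list of rows, each a list of 3 entries, a list of its own where there are three numbers: the closure, from 0 (fully open) to 1 (shut), then the shift along the tool's x, y, z in cm, then the turn about the tool's z in degrees. In form: [[claw, [tx, ty, tz], turn], ...]. A call has 1 to 5 rows; each row is the pose to reach, as a shift and turn from the pose commanded when the call began, along the tool's axes at that moment; what a row does not reach only later rows make up. A row lasts 1/12 s, in which the tool goes at most 41.7 mm and 7.16 degrees, less where a joint would pass 70% of its speed; a pose out of reach is approached as far as the arm can. A call with a gripper value outside its range is refused whole. The fingers move at their own pace and stop on an object; "grip_force" is the grip in N (left out, the last holds). Time passes only in rows, so rows that repeat a pose let the fingers close. It gives the time, the measured TCP pose, the force, the opening and the grip force at its end, in the units of the state.
- manip.observe(): the state, without advancing time (a new reading comes with each control period).
- vision.capture(name): name is "side" or "top"; returns (picture, depth): 480x640x3 uint8, red, green, blue; 480x640 float32, m along the optical axis (not along the pixel's ray), 0 where there is no reading.
- vision.camera_model(name): a dict with "vertical_fov" (degrees; the focal length in pixels is half the picture's height over the tangent of half this angle, whatever the lens; pixels are square), "cx", "cy" (the principal point, pixels), "dist" ([k1, k2, p1, p2, k3] as OpenCV has them; the pictures are not rectified), "world_from_camera" (4x4, takes a point from camera to world coordinates). Camera axes: x right, y down, z forward; pixel columns grow to the right and rows downward; lengths in m; the calibration is good to about 2 mm. A picture is of the moment at which its call begins. camera_model takes no time and is no camera call.
- manip.finish_job(): hands the job in; it is judged then, once.
The state is a dict: "clock": time; "joint_positions": joint angles; "joint_vel": joint speeds; "joint_torque": joint torques, N m; "tcp_pos": TCP position; "ee_rot": TCP orientation; "wrist_force": force on the tool from outside, world axes, zero at the start; "torque": the same for the moment, N m; "opening": opening from 0.0 (shut) to 1.0 (fully open); "finger_force": force on a finger pad.
Only numpy, scipy, OpenCV 4.12 (cv2) and the standard library are available. Lean on these libraries where they do the work, as an engineer would, in place of code of your own. Each camera call takes 0.05 s, during which the arm holds its last target. There are 200 camera calls.

## Working session

There is one attempt and no reset: what is moved stays moved. The work goes in short steps, Python scripts to look and compute and a tool call to move; the robot and the scene stay as the last step left them, time stands still between calls to the robot, and variables do not carry over. Pictures are saved under pics/ and viewed, at most 10 in all, crops included, and the job is handed in when it is done.

Besides the shell and the picture viewer there is one more tool, called after ">>>" as name(argument=value, ...) on one line, values as JSON. step_arm: Moves the arm, as the interface text tells. Its arguments: {"type":"object","properties":{"moves":{"type":"array","items":{"type":"array"}},"grip_force":{"type":"number"}},"required":["moves"]}

```bash
mkdir -p pics; cat > h.py <<'E'
import numpy as np, cv2
from plant import manip, vision
def K(m):
    f=240/np.tan(np.radians(m["vertical_fov"])/2)
    return np.array([[f,0,m["cx"]],[0,f,m["cy"]],[0,0,1.]])
def cloud(name):
    im,d=vision.capture(name); m=vision.camera_model(name)
    v,u=np.mgrid[0:480,0:640]
    p=cv2.undistortPoints(np.stack([u,v],-1).reshape(-1,1,2).astype(np.float32),K(m),np.array(m["dist"],float)).reshape(480,640,2)
    P=np.dstack([p[...,0]*d,p[...,1]*d,d]); T=np.array(m["world_from_camera"])
    W=P@T[:3,:3].T+T[:3,3]; W[d==0]=np.nan
    return im,W
E
python3 - <<'E'
from h import *
for n in("top","side"):
    im,W=cloud(n); np.savez(f"{n}0.npz",im=im,W=W); cv2.imwrite(f"pics/{n}0.png",im[...,::-1]); m=vision.camera_model(n);print(n,m["vertical_fov"],np.round(m["world_from_camera"],3).tolist())
print(manip.observe(), manip.tcp_to_grasp)
E
```

```text
top 51.61598738568304 [[0.018, -0.991, 0.132, 0.404], [-1.0, -0.019, -0.007, -0.011], [0.01, -0.132, -0.991, 1.127], [0.0, 0.0, 0.0, 1.0]]
side 46.89429633439884 [[0.891, -0.303, 0.339, 0.235], [-0.455, -0.592, 0.666, -0.67], [-0.002, -0.747, -0.665, 0.721], [0.0, 0.0, 0.0, 1.0]]
{'clock': 0.1, 'joint_positions': array([ 6.43928383e+01,  5.03661864e+00,  7.86189474e+01, -2.21005419e-04,
        9.64629674e+01, -5.90763433e+00]), 'joint_vel': array([ 0.09831083, -0.02050751, -0.23499538,  0.12642831, -0.00448438,
        0.12167415]), 'joint_torque': array([ 1.35143488e-03, -3.53015149e+01, -3.14217997e+01, -2.08759525e-04,
        7.93649931e-03, -9.39624272e-07]), 'tcp_pos': array([0.18520607, 0.5173864 , 0.2302142 ]), 'ee_rot': array([[-9.41473087e-01,  3.37086981e-01, -8.90674978e-04],
       [ 3.37088093e-01,  9.41471259e-01, -1.86725398e-03],
       [ 2.09117886e-04, -2.05820529e-03, -9.99997860e-01]]), 'wrist_force': array([-0.54469379,  0.37027927,  0.37083359]), 'torque': array([-0.02073961,  0.01018182, -0.02154013]), 'finger_force': 0.0, 'opening': 1.0004848772722026} 0.0187
```

View pics/top0.png

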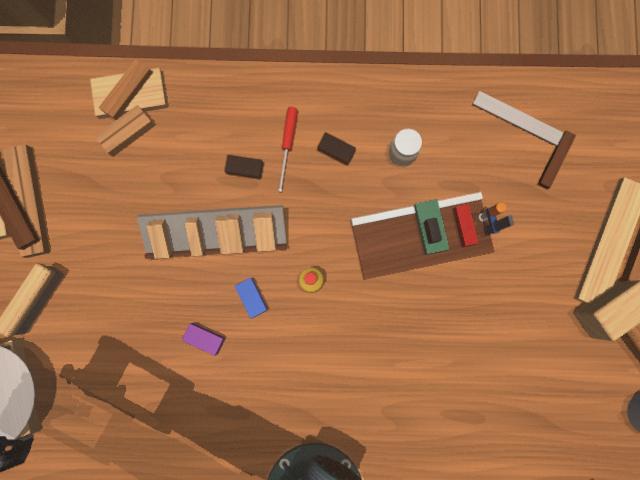

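View pics/side0.png

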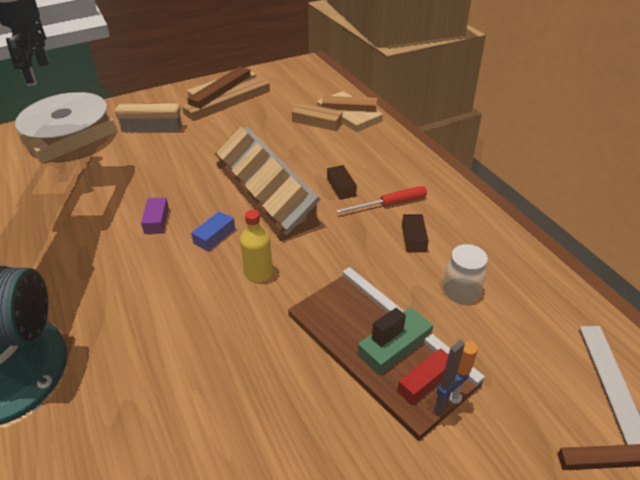

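The top view shows the rack at about (213,232), with spacers at (159,240), (194,237), (229,235) and (264,232). The jig is at (422,235), its green stop (432,227) already close to the red one (467,226). The glue bottle is at (311,280). The black (244,167), (336,149), blue (251,298) and purple (203,339) blocks are decoys. The side view agrees. Next I'll measure widths and poses.

```bash
cat > m.py <<'E'
from h import *
z=np.load("top0.npz"); im,W=z["im"],z["W"]
hsv=cv2.cvtColor(im,cv2.COLOR_RGB2HSV).astype(int); H,S,V=hsv[...,0],hsv[...,1],hsv[...,2]
def box(l,r,t,b):
    k=np.zeros((480,640),bool);k[t:b,l:r]=1;return k
def rect(k,n):
    p=W[k];p=p[~np.isnan(p).any(1)]
    r=cv2.minAreaRect((p[:,:2]*1000).astype(np.float32)); print(n,len(p),"c",np.round(r[0],1),"size",np.round(r[1],1),"ang",round(r[2],1),"z",np.round(np.percentile(p[:,2],[5,50,95])*1000,1));return r
rk=box(130,295,195,268)
grey=rk&(S<60)&(V>60)&(W[...,2]>.012)
rect(grey,"board")
p=W[grey];c=p.mean(0);n=np.linalg.svd(p-c,full_matrices=False)[2][2];n*=np.sign(n[2])
print("slope",np.degrees(np.arccos(n[2])),"uphill yaw",np.degrees(np.arctan2(-n[1],-n[0])))
up=np.array([-n[0],-n[1],0]);up/=np.linalg.norm(up)
ry=np.cross([0,0,1],up); ux=np.cross(ry,n)
h=(W-c)@n
sp=(rk&(h>.024)&(h<.036)).astype(np.uint8)
N,L,st,_=cv2.connectedComponentsWithStats(sp)
for i in range(1,N):
    if st[i,4]<80: continue
    q=W[L==i]; a=(q-c)@ry*1000; b=(q-c)@ux*1000
    r=cv2.minAreaRect(np.c_[a,b].astype(np.float32))
    ctr=c+ry*r[0][0]/1000+ux*r[0][1]/1000+n*(np.median(h[L==i])-.015)
    wid=[np.ptp(a[abs(b-t)<1.5]) for t in np.arange(b.min()+10,b.max()-10,3) if (abs(b-t)<1.5).sum()>3]
    print("px",st[i,:4],"n",st[i,4],"h",round(np.median(h[L==i])*1e3,1),"rect",np.round(r[1],1),round(r[2],1),"a",round(r[0][0],1),"meanw",round(np.mean(wid),1),"centre",np.round(ctr*1e3,1))
jg=box(345,520,185,285)
rect(jg&(H>45)&(H<90)&(S>60)&(abs(W[...,2]-.048)<.006),"green")
rect(jg&((H<6)|(H>174))&(S>150)&(V>80)&(abs(W[...,2]-.048)<.006),"red")
rect(jg&(abs(W[...,2]-.018)<.004),"bed")
rect(jg&(abs(W[...,2]-.088)<.006)&(V<70)&box(415,455,200,260),"handle")
rect(jg&(S<50)&(V>150)&(abs(W[...,2]-.028)<.005),"track")
rect(box(292,330,260,300)&(W[...,2]>.05),"glue")
E
python3 m.py
python3 - <<'E'
import cv2
im=cv2.imread('pics/top0.png');cv2.imwrite('pics/crop.png',cv2.resize(im[195:270,130:300],None,fx=4.5,fy=4.5,interpolation=cv2.INTER_CUBIC))
E
```

```text
board 2721 c [558.8 232.5] size [ 78.  309.8] ang 5.2 z [30.8 60.7 77.1]
slope 33.94745711545572 uphill yaw 5.184561656795953
px [253 216  23  36] n 653 h 30.2 rect [40.6 82.2] 0.5 a -116.4 meanw 38.0 centre [553.9 118.6  62.5]
px [215 218  28  36] n 818 h 30.1 rect [49.9 81.5] 0.4 a -40.9 meanw 48.0 centre [547.5 193.8  62.7]
px [185 221  17  35] n 407 h 29.9 rect [81.2 24.4] 89.7 a 34.4 meanw 22.2 centre [540.8 268.9  62.5]
px [147 223  23  36] n 546 h 29.9 rect [80.9 33.1] 89.5 a 108.7 meanw 29.9 centre [533.9 342.8  62.3]
green 737 c [ 575.3 -246.5] size [114.   49.8] ang 13.5 z [44.7 48.1 51.3]
red 569 c [ 580.  -323.5] size [89.4 32. ] ang 12.7 z [44.2 47.9 51.2]
bed 5037 c [ 558.8 -231. ] size [140.1 299.3] ang 12.9 z [15.  18.  21.1]
handle 142 c [ 560.6 -242.2] size [49.1 21.3] ang 12.7 z [84.1 87.9 90.8]
track 730 c [ 616.7 -217.4] size [ 61.7 294.1] ang 3.5 z [24.8 28.1 31.5]
glue 476 c [450.6  15.2] size [49.9 48.7] ang 46.5 z [ 85.5  98.5 142. ]
```

View pics/crop.png

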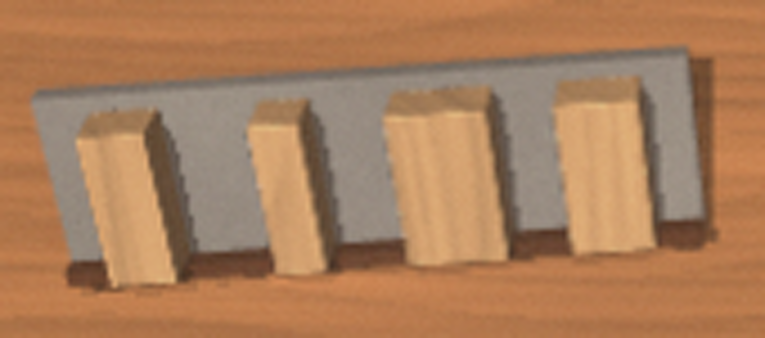

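Candidates by measured width (px): (264,232) at 40.6 mm, (229,235) at 49.9, (194,237) at 24.4 and (159,240) at 33.1. The crop confirms that the rightmost one (crop ~(605,165)) is the second widest, so that is spacer40. Its centre is (554,119,62), which fits the rack geometry. The jig's yaw is 12.9° and the gap is about 36 mm, so I have to open the stop first.

```bash
cat > g.py <<'E'
# usage: g.py x y z(mm, TCP target) yawY(deg of tool y axis) -> shift cm, turn
import sys; from h import *
s=manip.observe(); R=s["ee_rot"]; p=s["tcp_pos"]*1000
a=list(map(float,sys.argv[1:]))
d=np.array(a[:3])-p; yaw=np.degrees(np.arctan2(R[1,1],R[0,1]))
t=(-(a[3]-yaw)+90)%180-90
print("tcp",p.round(1),"yaw",round(yaw,2),"shift cm",(R.T@d/10).round(2),"turn",round(t,2),"rows",round(np.linalg.norm(d)/41.7,1),"clock",round(s["clock"],2),"open",round(s["opening"],3),"j6",s["joint_positions"][5].round(1),"F",s["wrist_force"].round(1))
E
```

>>> step_arm(moves=[[0,[-14.6,-14.1,0],-32.6],[0,[-14.6,-14.1,0],-32.6],[0,[-14.6,-14.1,0],-32.6],[0,[-14.6,-14.1,0],-32.6],[0,[-14.6,-14.1,0],-32.6]])

```text
clock: 0.52
tcp_pos: [0.2718, 0.3418, 0.2307]
ee_rot: [[-0.974, -0.225, -0.001], [-0.225, 0.974, -0.0], [0.001, -0.0, -1.0]]
wrist_force: [1.6, -0.3, 0.4]
opening: 1.006
finger_force: 0.0
```

```bash
python3 g.py 561.4 -242.2 150 102.9
```

```text
tcp [271.8 341.8 230.7] yaw 102.99 shift cm [-15.1  -63.42   8.08] turn 0.09 rows 15.8 clock 0.52 open 1.006 j6 -58.9 F [ 1.6 -0.3  0.4]
```

>>> step_arm(moves=[[0,[-5,-20,0],0],[0,[-5,-20,0],0],[0,[-5,-20,0],0],[0,[-5,-20,0],0],[0,[-5,-20,0],0]])

```text
clock: 0.93
tcp_pos: [0.3644, 0.157, 0.2311]
ee_rot: [[-0.976, -0.218, 0.0], [-0.218, 0.976, -0.0], [-0.0, -0.0, -1.0]]
wrist_force: [1.0, 0.7, 0.4]
opening: 1.003
finger_force: 0.0
```

>>> step_arm(moves=[[0,[-5,-20,2],0],[0,[-5,-20,2],0],[0,[-5,-20,2],0],[0,[-5,-20,2],0],[0,[-5,-20,2],0]])

```text
clock: 1.35
tcp_pos: [0.4569, -0.0274, 0.2108]
ee_rot: [[-0.976, -0.218, -0.0], [-0.218, 0.976, 0.0], [0.0, 0.0, -1.0]]
wrist_force: [0.5, 0.6, 0.2]
opening: 0.999
finger_force: 0.0
```

```bash
python3 g.py 561.4 -242.2 130 102.9
```

```text
tcp [456.9 -27.4 210.8] yaw 102.57 shift cm [ -5.52 -23.24   8.07] turn -0.33 rows 6.0 clock 1.35 open 0.999 j6 -113.1 F [0.5 0.6 0.2]
```

>>> step_arm(moves=[[0,[-4,-17,3],0],[0,[-4,-17,3],0],[0,[-4,-17,3],0],[0,[-4,-17,3],0],[0,[-4,-17,3],0]])

```text
clock: 1.77
tcp_pos: [0.5333, -0.1874, 0.1782]
ee_rot: [[-0.977, -0.214, -0.003], [-0.214, 0.977, -0.001], [0.003, -0.0, -1.0]]
wrist_force: [-0.0, -0.0, -0.7]
opening: 0.997
finger_force: 0.0
```

>>> step_arm(moves=[[0,[-1.4,-6,5],-0.3],[0,[-1.4,-6,5],-0.3],[0,[-1.4,-6,5],-0.3],[0,[-1.4,-6,5],-0.3]])

```text
clock: 2.1
tcp_pos: [0.5581, -0.2378, 0.1276]
ee_rot: [[-0.975, -0.222, -0.006], [-0.222, 0.975, 0.004], [0.005, 0.005, -1.0]]
wrist_force: [-0.8, 0.5, -0.5]
opening: 0.998
finger_force: 0.0
```

```bash
python3 g.py 561.4 -242.2 55 102.9; python3 - <<'E'
from h import *
im,W=cloud("side");cv2.imwrite("pics/s1.png",cv2.resize(im[220:460,260:560,::-1],None,fx=2.5,fy=2.5))
E
```

```text
tcp [ 558.1 -237.8  127.6] yaw 102.81 shift cm [-0.26 -0.54  7.25] turn -0.09 rows 1.7 clock 2.1 open 0.998 j6 -131.3 F [-0.8  0.5 -0.5]
```

View pics/s1.png

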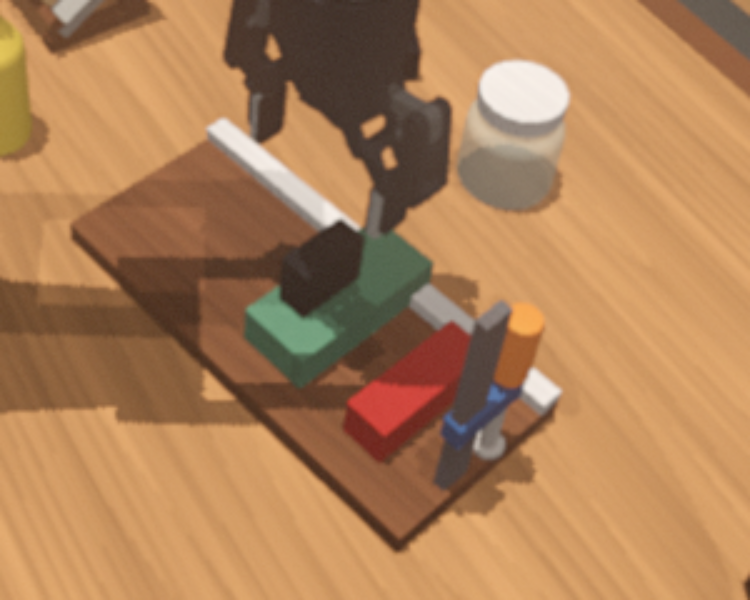

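The crop shows the open fingers straddling the black handle at crop (322,268). Next I descend, grip and slide back.

>>> step_arm(moves=[[0,[-0.2,-0.4,3.5],0],[0,[-0.2,-0.4,7.1],0],[0,[-0.2,-0.4,7.1],0],[0.4,[-0.2,-0.4,7.1],0],[0.6,[-0.2,-0.4,7.1],0]], grip_force=20)

```text
clock: 2.57
tcp_pos: [0.5637, -0.241, 0.0633]
ee_rot: [[-0.974, -0.225, 0.004], [-0.225, 0.974, -0.002], [-0.003, -0.002, -1.0]]
wrist_force: [-0.2, 0.3, -0.3]
opening: 0.749
finger_force: 0.0
```

>>> step_arm(moves=[[1,[0,0,0],0],[1,[0,0,0],0],[1,[0,0,0],0],[1,[0,0,0],0],[1,[0,0,0],0]])

```text
clock: 2.98
tcp_pos: [0.5637, -0.2419, 0.0627]
ee_rot: [[-0.975, -0.223, 0.004], [-0.223, 0.975, -0.002], [-0.003, -0.002, -1.0]]
wrist_force: [-0.8, -0.1, 5.9]
opening: 0.253
finger_force: 24.4
```

>>> step_arm(moves=[[1,[0,1,0],0],[1,[0,3,0],0],[1,[0,5,0],0],[1,[0,7,0],0],[1,[0,8,0],0]])

```text
clock: 3.4
tcp_pos: [0.5456, -0.1627, 0.0628]
ee_rot: [[-0.975, -0.224, 0.004], [-0.224, 0.975, -0.002], [-0.004, -0.003, -1.0]]
wrist_force: [0.6, -3.3, 6.0]
opening: 0.254
finger_force: 24.3
```

>>> step_arm(moves=[[1,[0,0.6,0],0],[1,[0,0.8,0],0],[1,[0,0.8,0],0],[0.5,[0,0.8,0],0],[0,[0,0.8,0],0]])

```text
clock: 3.82
tcp_pos: [0.5425, -0.155, 0.0602]
ee_rot: [[-0.975, -0.224, -0.0], [-0.224, 0.975, 0.001], [0.0, 0.001, -1.0]]
wrist_force: [-0.5, 1.1, -1.1]
opening: 0.529
finger_force: 0.0
```

>>> step_arm(moves=[[0,[0,0,0],0],[0,[0,0,0],0],[0,[0,0,0],0],[0,[0,0,-4],0],[0,[0,0,-8],0]])

```text
clock: 4.23
tcp_pos: [0.5401, -0.1545, 0.1369]
ee_rot: [[-0.975, -0.223, -0.009], [-0.223, 0.975, 0.004], [0.008, 0.006, -1.0]]
wrist_force: [1.2, -0.4, 0.6]
opening: 1.001
finger_force: 0.0
```

```bash
python3 g.py 549 118.1 180 95.2
```

```text
tcp [ 540.1 -154.5  136.9] yaw 102.9 shift cm [-6.92 26.4  -4.21] turn 7.7 rows 6.6 clock 4.23 open 1.001 j6 -124.7 F [ 1.2 -0.4  0.6]
```

>>> step_arm(moves=[[0.3,[-0.5,2,-4],4],[0.3,[-5.3,20,-4.2],7.7],[0.3,[-5.3,20,-4.2],7.7],[0.3,[-5.3,20,-4.2],7.7],[0.3,[-5.3,20,-4.2],7.7]])

```text
clock: 4.65
tcp_pos: [0.5489, 0.0316, 0.1821]
ee_rot: [[-0.996, -0.09, 0.001], [-0.09, 0.996, 0.0], [-0.001, 0.0, -1.0]]
wrist_force: [1.2, -0.4, -0.2]
opening: 0.7
finger_force: 0.0
```

```bash
python3 g.py 548.7 118.1 150 95.2
```

```text
tcp [548.9  31.6 182.1] yaw 95.15 shift cm [-0.76  8.62  3.21] turn -0.05 rows 2.2 clock 4.65 open 0.7 j6 -97.8 F [ 1.2 -0.4 -0.2]
```

>>> step_arm(moves=[[0.3,[-0.7,4,0],0],[0.3,[-0.7,8.4,3.2],0],[0.3,[-0.7,8.4,3.2],0],[0.3,[-0.7,8.4,3.2],0],[0.3,[-0.7,8.4,3.2],0]])

```text
clock: 5.07
tcp_pos: [0.5478, 0.1141, 0.1489]
ee_rot: [[-0.996, -0.092, -0.002], [-0.092, 0.996, -0.001], [0.002, -0.001, -1.0]]
wrist_force: [0.7, 0.6, -0.7]
opening: 0.698
finger_force: 0.0
```

```bash
python3 g.py 548.7 118.1 49 95.2;python3 - <<'E'
from h import *
im,W=cloud("top");np.savez("top1.npz",im=im,W=W);cv2.imwrite("pics/t1.png",cv2.resize(im[180:290,130:520,::-1],None,fx=2,fy=2))
E
```

```text
tcp [547.8 114.1 148.9] yaw 95.27 shift cm [-0.14  0.4   9.98] turn 0.07 rows 2.4 clock 5.07 open 0.698 j6 -89.3 F [ 0.7  0.6 -0.7]
```

View pics/t1.png

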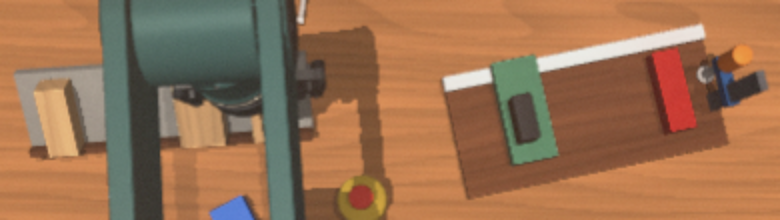

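The stop is now open: its green body is at crop (525,110) and the red one at (672,90). The gripper sits over the target spacer. Next I descend in stages and close.

>>> step_arm(moves=[[0.3,[-0.1,0.4,3],0],[0.3,[-0.1,0.4,6],0],[0.3,[-0.1,0.4,8],0],[0.3,[-0.1,0.4,8],0],[0.3,[-0.1,0.4,8],0]])

```text
clock: 5.53
tcp_pos: [0.5491, 0.1166, 0.0698]
ee_rot: [[-0.996, -0.088, -0.001], [-0.088, 0.996, -0.0], [0.001, -0.0, -1.0]]
wrist_force: [-0.0, 0.1, 0.3]
opening: 0.701
finger_force: 0.0
```

```bash
python3 g.py 548.7 118.1 49 95.2
```

```text
tcp [549.1 116.6  69.8] yaw 95.06 shift cm [0.03 0.15 2.08] turn -0.14 rows 0.5 clock 5.53 open 0.701 j6 -88.8 F [-0.   0.1  0.3]
```

>>> step_arm(moves=[[0.3,[0,0.2,1.2],-0.1],[0.3,[0,0.2,1.7],-0.1],[0.3,[0,0.2,2],-0.1],[0.3,[0,0.2,2],-0.1],[0.4,[0,0.2,2],-0.1]])

```text
clock: 5.95
tcp_pos: [0.5491, 0.1205, 0.0502]
ee_rot: [[-0.996, -0.093, 0.001], [-0.093, 0.996, 0.0], [-0.001, 0.0, -1.0]]
wrist_force: [-0.9, -0.7, -0.1]
opening: 0.603
finger_force: 0.0
```

>>> step_arm(moves=[[0.5,[0,0,0],0],[0.7,[0,0,0],0],[0.7,[0,0,0],0],[0.7,[0,0,0],0],[0.7,[0,0,0],0]], grip_force=25)

```text
clock: 6.37
tcp_pos: [0.5494, 0.1205, 0.0506]
ee_rot: [[-0.996, -0.093, 0.001], [-0.093, 0.996, 0.0], [-0.001, -0.0, -1.0]]
wrist_force: [-0.5, -0.7, 5.0]
opening: 0.464
finger_force: 26.8
```

Opening 0.464 is 39.4 mm, which confirms the 40 mm spacer. Now I lift and carry it.

>>> step_arm(moves=[[0.7,[0,0,-1],0],[0.7,[0,0,-3],0],[0.7,[0,0,-6],0],[0.7,[0,0,-10],0],[0.7,[0,0,-14],0]])

```text
clock: 6.78
tcp_pos: [0.5475, 0.1204, 0.19]
ee_rot: [[-0.996, -0.093, -0.004], [-0.093, 0.996, -0.0], [0.004, 0.0, -1.0]]
wrist_force: [0.8, 0.5, -0.5]
opening: 0.463
finger_force: 26.3
```

>>> step_arm(moves=[[0.7,[0,-2,-1],0],[0.7,[0,-5,-1],-2],[0.7,[0,-9,-1],-5],[0.7,[0,-13,-1],-7.7],[0.7,[0,-17,-1],-7.7]])

```text
clock: 7.2
tcp_pos: [0.5643, -0.05, 0.2001]
ee_rot: [[-0.974, -0.228, 0.0], [-0.228, 0.974, 0.0], [-0.0, 0.0, -1.0]]
wrist_force: [0.6, -0.7, -0.6]
opening: 0.46
finger_force: 26.3
```

```bash
python3 g.py 563.3 -250.5 200 102.9; python3 - <<'E'
from h import *
im,W=cloud("side");cv2.imwrite("pics/s2.png",cv2.resize(im[60:360,200:540,::-1],None,fx=2,fy=2))
E
```

```text
tcp [564.3 -50.  200.1] yaw 103.17 shift cm [ 4.66e+00 -1.95e+01  1.00e-02] turn 0.27 rows 4.8 clock 7.2 open 0.46 j6 -114.0 F [ 0.6 -0.7 -0.6]
```

View pics/s2.png

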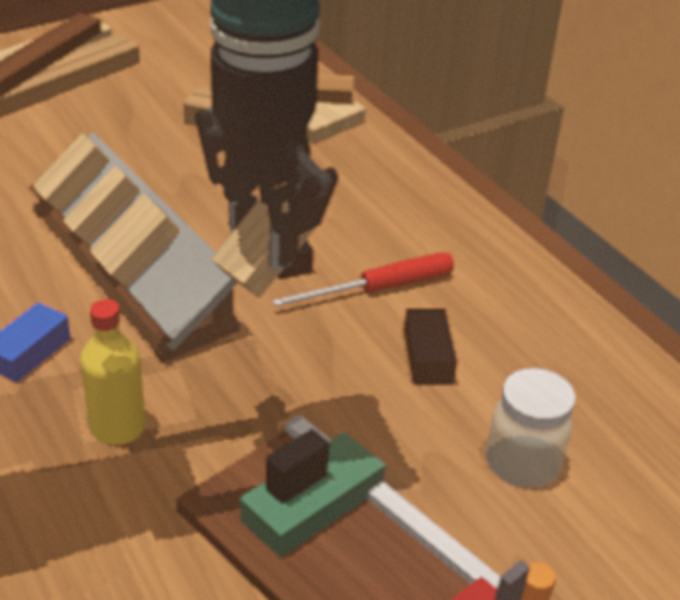

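The spacer is held tilted at crop (252,250), and the other three are still in their places. Continuing to the jig.

>>> step_arm(moves=[[0.7,[1,-4,0],0.2],[0.7,[2,-8,0],0.2],[0.7,[3,-12.5,0],0.2],[0.7,[4,-16.5,0],0.2],[0.7,[4.6,-19,0],0.2]])

```text
clock: 7.67
tcp_pos: [0.5617, -0.2474, 0.1995]
ee_rot: [[-0.976, -0.22, -0.001], [-0.22, 0.976, -0.001], [0.001, -0.0, -1.0]]
wrist_force: [-0.2, 0.2, -0.9]
opening: 0.465
finger_force: 26.3
```

>>> step_arm(moves=[[0.7,[0,-0.4,3],0],[0.7,[0,-0.4,7],0],[0.7,[0,-0.4,11],0],[0.7,[0,-0.4,12],0],[0.7,[0,-0.4,12],0]])

```text
clock: 8.08
tcp_pos: [0.5603, -0.2463, 0.0746]
ee_rot: [[-0.975, -0.222, -0.01], [-0.222, 0.975, 0.006], [0.008, 0.008, -1.0]]
wrist_force: [0.1, 0.8, -0.3]
opening: 0.463
finger_force: 26.2
```

```bash
python3 g.py 563.3 -250.5 45 102.9; python3 - <<'E'
from h import *
im,W=cloud("side");np.savez("side3.npz",im=im,W=W);cv2.imwrite("pics/s3.png",cv2.resize(im[240:460,260:520,::-1],None,fx=2.7,fy=2.7))
E
```

```text
tcp [ 560.3 -246.3   74.6] yaw 102.8 shift cm [-0.22 -0.5   2.96] turn -0.1 rows 0.7 clock 8.08 open 0.463 j6 -131.9 F [ 0.1  0.8 -0.3]
```

View pics/s3.png

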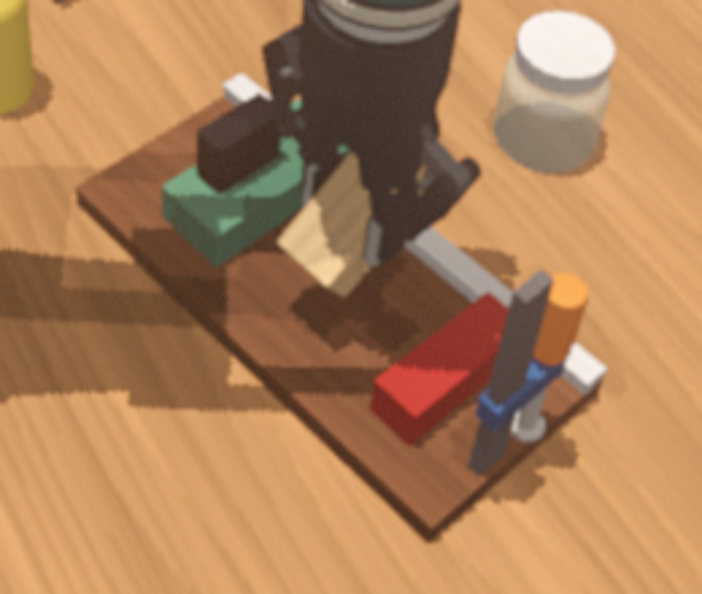

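Still held and tilted at crop (335,225), above the bed between the stops. Next I lower it so the bed rotates it flat in the light grip.

>>> step_arm(moves=[[0.7,[-0.2,-0.4,1],0],[0.7,[-0.2,-0.4,2],0],[0.7,[-0.2,-0.4,2.6],0],[0.7,[-0.2,-0.4,3],0],[0.7,[-0.2,-0.4,3],0]], grip_force=20)

```text
clock: 8.55
tcp_pos: [0.5659, -0.2513, 0.049]
ee_rot: [[-0.975, -0.222, -0.001], [-0.222, 0.975, 0.001], [0.001, 0.001, -1.0]]
wrist_force: [0.9, 0.8, -0.9]
opening: 0.46
finger_force: 26.3
```

>>> step_arm(moves=[[0.7,[0,0,0.2],0],[0.7,[0,0,0.4],0],[0.7,[0,0,0.6],0],[0.7,[0,0,0.8],0],[0.7,[0,0,0.8],0]])

```text
clock: 8.97
tcp_pos: [0.5662, -0.2516, 0.0415]
ee_rot: [[-0.975, -0.222, -0.0], [-0.222, 0.975, 0.0], [0.0, 0.0, -1.0]]
wrist_force: [0.2, -0.1, -0.7]
opening: 0.465
finger_force: 26.3
```

>>> step_arm(moves=[[0.7,[0,0,0.2],0],[0.7,[0,0,0.4],0],[0.7,[0,0,0.6],0],[0.7,[0,0,0.8],0],[0.7,[0,0,0.8],0]])

```text
clock: 9.38
tcp_pos: [0.5694, -0.2512, 0.0386]
ee_rot: [[-0.975, -0.222, 0.008], [-0.222, 0.975, -0.0], [-0.008, -0.002, -1.0]]
wrist_force: [0.1, 5.1, 13.1]
opening: 0.463
finger_force: 28.3
```

>>> step_arm(moves=[[0.7,[0,0,0.2],0],[0.7,[0,0,0.4],0],[0.7,[0,0,0.6],0],[0.7,[0,0,0.6],0],[0.7,[0,0,0.6],0]])

```text
clock: 9.8
tcp_pos: [0.5723, -0.2506, 0.035]
ee_rot: [[-0.975, -0.222, 0.015], [-0.222, 0.975, -0.0], [-0.014, -0.004, -1.0]]
wrist_force: [5.0, 8.0, 17.2]
opening: 0.462
finger_force: 29.5
```

```bash
cat > sp.py <<'E'
from h import *
J=np.array([[.9748,-.2232],[.2232,.9748]]) # jig x,y axes as columns
ff=np.array([576.7,-309.0])
def sp(name="side",pad=0):
    im,W=cloud(name); hsv=cv2.cvtColor(im,cv2.COLOR_RGB2HSV).astype(int)
    w=W*1000; loc=(w[...,:2]-ff)@J; L=np.dstack([loc,w[...,2]-18])
    k=(hsv[...,0]>8)&(hsv[...,0]<25)&(hsv[...,1]>50)&(hsv[...,2]>90)&(abs(L[...,0])<75)&(L[...,1]>2)&(L[...,1]<118)&(L[...,2]>4)&(L[...,2]<110)
    n,lab,st,_=cv2.connectedComponentsWithStats(k.astype(np.uint8)); i=1+np.argmax(st[1:,4]); return im,L,lab==i,st[i]
if __name__=="__main__":
    import sys
    im,L,k,st=sp(sys.argv[1]); p=L[k]; print("px",st,"jig-frame pct 1/50/99:\n",np.percentile(p,[1,50,99],axis=0).round(1))
    # top face: x-z profile of max z
    for x in range(-60,65,10):
        q=p[abs(p[:,0]-x)<3]
        if len(q)>5: print(x,"z",np.percentile(q[:,2],[2,98]).round(1),"y",np.percentile(q[:,1],[2,98]).round(1))
E
python3 sp.py side; cp pics/s3.png /dev/null; python3 -c "
from h import *
print(manip.observe()['joint_torque'].round(1))"
```

```text
px [369 313  34  51 966] jig-frame pct 1/50/99:
 [[-30.6  36.3   7.3]
 [ -9.8  54.8  36.4]
 [ 19.4  77.6  91.2]]
-30 z [20.8 31.3] y [38.4 75.1]
-20 z [ 6.3 36.1] y [37.1 74.9]
-10 z [ 7.9 96.2] y [37.  74.2]
0 z [12.5 47.8] y [36.3 81.2]
10 z [44.  50.6] y [48.4 76.1]
20 z [48.1 53.7] y [66.4 77.5]
[ -5.2 -33.5 -21.   -2.6  -0.4  -0.2]
```

>>> step_arm(moves=[[0.7,[0,0,0.2],0],[0.7,[0,0,0.4],0],[0.7,[0,0,0.6],0],[0.7,[0,0,0.6],0],[0.7,[0,0,0.6],0]], grip_force=20)

```text
clock: 10.27
tcp_pos: [0.5746, -0.2501, 0.0305]
ee_rot: [[-0.975, -0.222, 0.02], [-0.222, 0.975, -0.0], [-0.02, -0.005, -1.0]]
wrist_force: [8.2, 9.7, 19.2]
opening: 0.462
finger_force: 30.7
```

```bash
python3 sp.py side
```

```text
px [371 315  33  49 949] jig-frame pct 1/50/99:
 [[-28.1  35.9   7.1]
 [ -8.3  54.7  34.9]
 [ 21.   77.4  86.9]]
-30 z [24.2 31.8] y [38.5 69.7]
-20 z [ 4.3 34.9] y [36.9 74.9]
-10 z [ 9.1 94.3] y [37.2 73.9]
0 z [13.4 85.8] y [35.2 79.1]
10 z [39.8 46. ] y [45.7 77.5]
20 z [41.9 49.3] y [64.9 77.1]
```

>>> step_arm(moves=[[0.7,[-0.2,0,0.2],0],[0.7,[-0.3,0,0.4],0],[0.7,[-0.3,0,0.6],0],[0.7,[-0.3,0,0.8],0],[0.7,[-0.3,0,0.8],0]])

```text
clock: 10.73
tcp_pos: [0.5774, -0.2513, 0.0221]
ee_rot: [[-0.975, -0.223, 0.02], [-0.223, 0.975, -0.004], [-0.018, -0.008, -1.0]]
wrist_force: [7.5, 5.1, 15.8]
opening: 0.465
finger_force: 32.1
```

```bash
python3 sp.py side
```

```text
px [373 319  32  46 927] jig-frame pct 1/50/99:
 [[-24.9  34.5   5.5]
 [ -7.9  53.   32.3]
 [ 23.2  76.2  76.6]]
-20 z [ 5.1 33.2] y [35.2 74. ]
-10 z [ 7.1 36.2] y [35.3 73.7]
0 z [ 8.8 64.2] y [33.7 78.4]
10 z [32.3 38.1] y [41.4 75.8]
20 z [34.1 39.9] y [56.6 74.7]
```

>>> step_arm(moves=[[0.7,[0,0,0.2],0],[0.7,[0,0,0.4],0],[0.7,[0,0,0.5],0],[0.7,[0,0,0.5],0]])

```text
clock: 11.12
tcp_pos: [0.5775, -0.2519, 0.0207]
ee_rot: [[-0.975, -0.223, 0.02], [-0.223, 0.975, -0.005], [-0.019, -0.009, -1.0]]
wrist_force: [2.2, 8.5, 30.3]
opening: 0.463
finger_force: 34.1
```

```bash
python3 sp.py side
```

```text
px [373 319  34  46 928] jig-frame pct 1/50/99:
 [[-24.5  33.8   5.3]
 [ -8.   52.2  32. ]
 [ 23.7  75.1  75. ]]
-20 z [ 5.1 33. ] y [34.9 73.8]
-10 z [ 6.9 35.1] y [34.5 73.5]
0 z [ 6.6 59. ] y [32.7 76.8]
10 z [32.5 38.2] y [41.3 74. ]
20 z [33.7 38.3] y [55.1 74.5]
```

>>> step_arm(moves=[[0.7,[0,0,-0.2],0],[0.7,[0,0,-0.4],0],[0.7,[0,0,-0.5],0],[0.7,[0,0,-0.5],0]])

```text
clock: 11.5
tcp_pos: [0.5757, -0.2525, 0.0207]
ee_rot: [[-0.975, -0.222, 0.016], [-0.222, 0.975, -0.005], [-0.014, -0.009, -1.0]]
wrist_force: [5.7, 1.4, 13.1]
opening: 0.464
finger_force: 31.9
```

```bash
python3 g.py 563.3 -250.5 20 102.9;python3 sp.py side; python3 sp.py top
```

```text
tcp [ 575.7 -252.5   20.7] yaw 102.84 shift cm [1.16 0.47 0.05] turn -0.06 rows 0.3 clock 11.5 open 0.464 j6 -131.8 F [ 5.7  1.4 13.1]
px [372 318  33  48 937] jig-frame pct 1/50/99:
 [[-26.4  33.8   5.1]
 [-10.   52.3  32.1]
 [ 21.5  74.9  79.2]]
-20 z [ 4.6 33.4] y [34.2 72.6]
-10 z [ 7.2 82.2] y [34.3 72.5]
0 z [ 7.7 78.9] y [33.  77.7]
10 z [32.5 37.2] y [42.  74.4]
20 z [33.7 41.5] y [62.2 74.9]
px [429 234  18  11 105] jig-frame pct 1/50/99:
 [[-25.2  37.6   5.5]
 [-19.1  59.2  30.3]
 [ -6.1  74.9  35.1]]
-20 z [26.4 34.4] y [38.1 75. ]
-10 z [28.9 34.4] y [54.6 66.3]
```

>>> step_arm(moves=[[0.7,[0,0,-0.3],0],[0.7,[0,0,-0.4],0],[0.5,[0,0,-0.4],0],[0.4,[0,0,-0.4],0],[0.35,[0,0,-0.4],0]])

```text
clock: 12.02
tcp_pos: [0.5678, -0.2505, 0.0162]
ee_rot: [[-0.975, -0.222, -0.003], [-0.222, 0.975, 0.002], [0.003, 0.002, -1.0]]
wrist_force: [0.7, 0.6, -1.0]
opening: 0.646
finger_force: 0.0
```

>>> step_arm(moves=[[0.35,[0,0,0],0],[0.35,[0,0,0],0],[0.35,[0,0,0],0]])

```text
clock: 12.27
tcp_pos: [0.5687, -0.2508, 0.017]
ee_rot: [[-0.975, -0.222, -0.001], [-0.222, 0.975, 0.001], [0.001, 0.001, -1.0]]
wrist_force: [-0.2, -0.2, -0.7]
opening: 0.648
finger_force: 0.0
```

```bash
python3 g.py 563.3 -250.5 22 102.9;python3 sp.py side; python3 sp.py top
```

```text
tcp [ 568.7 -250.8   17. ] yaw 102.8 shift cm [ 0.52  0.15 -0.5 ] turn -0.1 rows 0.2 clock 12.27 open 0.648 j6 -131.8 F [-0.2 -0.2 -0.7]
px [370 319  34  48 952] jig-frame pct 1/50/99:
 [[-30.3  29.4   5. ]
 [-12.9  52.8  32. ]
 [ 15.5  85.2  73.9]]
-30 z [ 7.3 32.5] y [36.7 73.5]
-20 z [ 7.9 34. ] y [35.6 73.8]
-10 z [10.1 77.3] y [29.1 74.5]
0 z [ 8.8 36.7] y [35.9 84.3]
10 z [16.2 37.3] y [45.6 85.2]
px [428 236  19  10 103] jig-frame pct 1/50/99:
 [[-28.7  38.5  23.5]
 [-23.   62.5  30.6]
 [ -9.9  77.1  35.4]]
-30 z [26.2 33.4] y [40.5 76.4]
-20 z [27.1 35. ] y [46.4 74.9]
```

>>> step_arm(moves=[[0.5,[0,0,-0.2],0],[0.7,[0,0,-0.2],0],[0.7,[0,0,-0.2],0],[0.7,[0,0,-0.2],0],[0.7,[0,0,-0.2],0]])

```text
clock: 12.78
tcp_pos: [0.5693, -0.2511, 0.02]
ee_rot: [[-0.975, -0.222, 0.0], [-0.222, 0.975, -0.0], [-0.0, -0.0, -1.0]]
wrist_force: [0.5, 0.1, 0.0]
opening: 0.461
finger_force: 25.1
```

>>> step_arm(moves=[[0.7,[0.3,0,0],0],[0.7,[0.6,0,0],0],[0.7,[0.9,0,0],0],[0.7,[1,0,0],0],[0.7,[1,0,0],0]])

```text
clock: 13.2
tcp_pos: [0.559, -0.2534, 0.0199]
ee_rot: [[-0.975, -0.221, -0.0], [-0.221, 0.975, -0.0], [0.0, -0.0, -1.0]]
wrist_force: [-0.7, 1.2, 0.3]
opening: 0.466
finger_force: 25.2
```

>>> step_arm(moves=[[0.5,[0,0,0],0],[0.3,[0,0,0],0],[0.2,[0,0,0],0],[0.2,[0,0,0],0],[0.2,[0,0,-2],0]])

```text
clock: 13.62
tcp_pos: [0.5564, -0.2515, 0.035]
ee_rot: [[-0.975, -0.222, -0.009], [-0.222, 0.975, 0.005], [0.007, 0.007, -1.0]]
wrist_force: [-0.9, 0.4, -1.2]
opening: 0.801
finger_force: 0.0
```

>>> step_arm(moves=[[0.2,[0,0,-4],0],[0.2,[0,0,-8],0],[0.2,[0,2,-11],0],[0.2,[0,6,-11],0],[0,[0,9.5,-11],0]])

```text
clock: 14.03
tcp_pos: [0.5398, -0.1606, 0.1535]
ee_rot: [[-0.976, -0.22, 0.007], [-0.22, 0.976, -0.002], [-0.006, -0.003, -1.0]]
wrist_force: [0.8, 0.0, 0.2]
opening: 0.917
finger_force: 0.0
```

```bash
python3 sp.py side; python3 sp.py top; python3 - <<'E'
from h import *
im,W=cloud("side");im2,_=cloud("top")
a=cv2.resize(im[240:440,270:510,::-1],(720,600))[:, :400*720//720+0]
cv2.imwrite("pics/s4.png",np.hstack([cv2.resize(im[250:440,290:490,::-1],(400,380)),cv2.resize(im2[185:285,400:505,::-1],(400,380))]))
E
```

```text
px [ 366  318   55   52 1605] jig-frame pct 1/50/99:
 [[-37.6  36.7   4.6]
 [ -3.6  51.2  30.1]
 [ 42.2  76.6  33.4]]
-40 z [ 4.7 31.4] y [38.7 65.7]
-30 z [ 7.4 33.5] y [37.4 75.1]
-20 z [ 6.7 33.3] y [37.1 74.8]
-10 z [ 5.8 32.7] y [36.8 74.9]
0 z [ 8.3 33.8] y [36.8 75.4]
10 z [ 5.3 33.4] y [36.8 76.1]
20 z [ 5.8 33.3] y [36.5 74.9]
30 z [ 7.5 33.2] y [36.9 74.5]
40 z [ 6.4 32.8] y [36.3 76.5]
px [426 237  19  14 181] jig-frame pct 1/50/99:
 [[-35.7  43.6   5.5]
 [-26.4  65.4  29.3]
 [-11.7  79.4  34.4]]
-30 z [10.6 34.4] y [43.3 79.3]
-20 z [19.4 34.1] y [47.9 79. ]
```

View pics/s4.png

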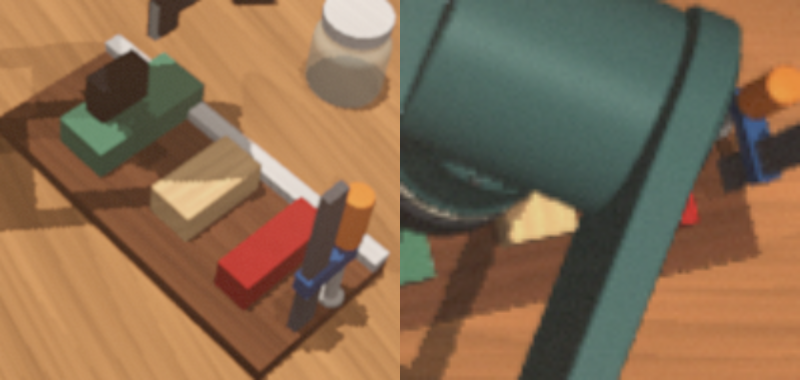

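The spacer lies flat and square between the stops (left panel, around (205,185)). Next I compare its x-extent with the red stop in the same camera and locate the stop.

```bash
cat > chk.py <<'E'
from sp import *
im,L,k,st=sp("side"); hsv=cv2.cvtColor(im,cv2.COLOR_RGB2HSV).astype(int);H,S,V=[hsv[...,i] for i in range(3)]
reg=(abs(L[...,0])<75)&(L[...,1]>-40)&(L[...,1]<190)
top=(abs(L[...,2]-31)<5)
def r(m,n):
    m=m.astype(np.uint8);N,lab,s,_=cv2.connectedComponentsWithStats(m);p=L[lab==1+np.argmax(s[1:,4])]
    q=cv2.minAreaRect(p[:,:2].astype(np.float32));print(n,len(p),"c",np.round(q[0],1),"size",np.round(q[1],1),"ang",round(q[2],1),"x",np.percentile(p[:,0],[1,99]).round(1),"y",np.percentile(p[:,1],[1,99]).round(1))
r(k&top,"spacer"); r(reg&top&((H<8)|(H>172))&(S>130),"red"); r(reg&top&(H>45)&(H<90)&(S>50),"green")
r(reg&(V<75)&(abs(L[...,2]-70)<5)&(L[...,1]>50),"handle")
E
python3 chk.py; python3 g.py 542.5 -155 100 102.9
```

```text
spacer 1140 c [ 2.5 57. ] size [41.4 81.3] ang 89.2 x [-37.   41.4] y [37. 76.]
red 1031 c [ -2.8 -16.9] size [89.3 31.1] ang 0.6 x [-46.5  40. ] y [-32.1  -2.4]
green 481 c [ 40.1 148.5] size [55.4 47.9] ang 0.8 x [15.9 66.2] y [124.9 171.3]
handle 339 c [ -3.4 154.2] size [22.6 46.7] ang 88.4 x [-26.2  19.8] y [143.7 164.8]
tcp [ 538.4 -160.8  149.7] yaw 102.84 shift cm [-0.53  0.47  4.97] turn -0.06 rows 1.2 clock 14.28 open 0.996 j6 -125.2 F [ 0.3 -0.2 -0.2]
```

The red stop and the handle both read about 3 mm to −x in this camera, so the spacer sits about 5 mm too far to +x. I'll regrip and slide it 5 mm.

```bash
python3 g.py 559 -253 60 102.9
```

```text
tcp [ 538.4 -160.8  149.7] yaw 102.84 shift cm [ 0.04 -9.45  8.98] turn -0.06 rows 3.1 clock 14.28 open 0.996 j6 -125.2 F [ 0.3 -0.2 -0.2]
```

>>> step_arm(moves=[[0.2,[0,-4,0],0],[0.2,[0,-8,0],0],[0.2,[0.1,-9.3,2],0],[0.2,[0.1,-9.4,5],0],[0.2,[0.1,-9.4,8],0]])

```text
clock: 14.7
tcp_pos: [0.559, -0.2562, 0.0694]
ee_rot: [[-0.976, -0.218, 0.002], [-0.218, 0.976, -0.002], [-0.002, -0.002, -1.0]]
wrist_force: [0.4, 0.9, 0.2]
opening: 0.801
finger_force: 0.0
```

```bash
python3 g.py 559 -253 20 102.9
```

```text
tcp [ 559.  -256.2   69.4] yaw 102.59 shift cm [-0.06  0.33  4.94] turn -0.31 rows 1.2 clock 14.7 open 0.801 j6 -132.5 F [0.4 0.9 0.2]
```

>>> step_arm(moves=[[0.2,[0,0.2,2],-0.2],[0.2,[0,0.2,4],-0.2],[0.2,[0,0.2,4.8],-0.2],[0.2,[0,0.2,4.8],-0.2],[0.4,[0,0.2,4.8],-0.2]])

```text
clock: 15.12
tcp_pos: [0.5579, -0.2514, 0.0217]
ee_rot: [[-0.975, -0.224, -0.0], [-0.224, 0.975, 0.0], [0.0, 0.0, -1.0]]
wrist_force: [-1.1, 0.1, -0.3]
opening: 0.674
finger_force: 0.0
```

>>> step_arm(moves=[[0.5,[0,0,0],0],[0.7,[0,0,0],0],[0.7,[0,0,0],0],[0.7,[0,0,0],0],[0.7,[0,0,0],0]])

```text
clock: 15.53
tcp_pos: [0.5591, -0.2513, 0.0239]
ee_rot: [[-0.974, -0.225, 0.004], [-0.225, 0.974, -0.002], [-0.003, -0.003, -1.0]]
wrist_force: [0.0, -1.1, 4.8]
opening: 0.462
finger_force: 21.3
```

>>> step_arm(moves=[[0.7,[0.2,0,0],0],[0.7,[0.4,0,0],0],[0.7,[0.5,0,0],0],[0.7,[0.5,0,0],0],[0.7,[0.5,0,0],0]])

```text
clock: 15.95
tcp_pos: [0.555, -0.2519, 0.0239]
ee_rot: [[-0.974, -0.225, 0.005], [-0.225, 0.974, -0.001], [-0.005, -0.003, -1.0]]
wrist_force: [3.0, 0.7, 6.5]
opening: 0.464
finger_force: 21.3
```

>>> step_arm(moves=[[0.5,[0,0,0],0],[0.3,[0,0,0],0],[0.2,[0,0,0],0],[0.2,[0,0,0],0],[0.2,[0,0,-2],0]])

```text
clock: 16.37
tcp_pos: [0.5493, -0.2497, 0.0364]
ee_rot: [[-0.974, -0.225, -0.01], [-0.225, 0.974, 0.006], [0.008, 0.008, -1.0]]
wrist_force: [-0.2, 0.3, -0.7]
opening: 0.802
finger_force: 0.0
```

>>> step_arm(moves=[[0.2,[0,0,-4],0],[0.2,[0,0,-8],0],[0.2,[0,2,-11],0],[0.2,[0,6,-11],0],[0,[0,9.5,-11],0]])

```text
clock: 16.78
tcp_pos: [0.5325, -0.1591, 0.1549]
ee_rot: [[-0.975, -0.223, 0.005], [-0.223, 0.975, -0.002], [-0.005, -0.003, -1.0]]
wrist_force: [0.6, 1.9, -0.9]
opening: 0.919
finger_force: 0.0
```

```bash
python3 chk.py; python3 g.py 542 -154 60 102.9
```

```text
spacer 1142 c [-1.3 59.5] size [40.8 81.8] ang 89.5 x [-41.1  37.6] y [39.6 78.6]
red 1033 c [ -2.6 -17.6] size [90.2 31.4] ang 0.0 x [-46.2  40.3] y [-32.2  -2.4]
green 493 c [ 37.2 148.3] size [60.7 49.1] ang 0.8 x [ 9.2 65.8] y [124.3 171.1]
handle 346 c [ -2.7 154.4] size [22.6 47.6] ang 89.7 x [-26.1  19.9] y [143.4 165.2]
tcp [ 530.  -151.9  152.9] yaw 103.21 shift cm [-1.11 -0.53  9.29] turn 0.31 rows 2.2 clock 16.83 open 0.99 j6 -125.3 F [-2.5  4.3 -0.2]
```

>>> step_arm(moves=[[0,[-1.2,-0.6,1],0.3],[0,[-1.2,-0.6,3],0.3],[0,[-1.2,-0.6,5],0.3],[0,[-1.2,-0.6,5],0.3],[0,[-1.2,-0.6,5],0.3]])

```text
clock: 17.25
tcp_pos: [0.5432, -0.1618, 0.0998]
ee_rot: [[-0.975, -0.22, -0.004], [-0.22, 0.975, 0.002], [0.004, 0.003, -1.0]]
wrist_force: [-0.4, 0.2, 0.9]
opening: 0.997
finger_force: 0.0
```

```bash
python3 g.py 541.8 -156.4 56 102.9
```

```text
tcp [ 543.2 -161.8   99.8] yaw 102.72 shift cm [0.   0.54 4.38] turn -0.18 rows 1.1 clock 17.25 open 0.997 j6 -125.0 F [-0.4  0.2  0.9]
```

>>> step_arm(moves=[[0,[0,0.5,1],-0.2],[0,[0,0.5,3],-0.2],[0,[0,0.5,4.4],-0.2],[0,[0,0.5,4.4],-0.2],[0.4,[0,0.5,4.4],-0.2]])

```text
clock: 17.67
tcp_pos: [0.5433, -0.1572, 0.0578]
ee_rot: [[-0.975, -0.223, -0.001], [-0.223, 0.975, 0.0], [0.0, 0.0, -1.0]]
wrist_force: [0.0, 0.2, 0.2]
opening: 0.883
finger_force: 0.0
```

>>> step_arm(moves=[[0.7,[0,0,0],0],[1,[0,0,0],0],[1,[0,0,0],0],[1,[0,0,0],0],[1,[0,0,0],0]])

```text
clock: 18.08
tcp_pos: [0.544, -0.1572, 0.0589]
ee_rot: [[-0.975, -0.223, 0.002], [-0.223, 0.975, 0.0], [-0.002, -0.0, -1.0]]
wrist_force: [-0.9, 1.2, 3.5]
opening: 0.254
finger_force: 24.9
```

```bash
python3 g.py 541.8 -156.4 56 102.9; python3 chk.py
```

```text
tcp [ 544.  -157.2   58.9] yaw 102.91 shift cm [0.2  0.13 0.29] turn 0.01 rows 0.1 clock 18.08 open 0.254 j6 -124.8 F [-0.9  1.2  3.5]
spacer 1133 c [-1.6 59.7] size [41.1 80.6] ang 89.6 x [-41.2  37. ] y [39.5 78.3]
red 1032 c [ -1.9 -17.2] size [31.3 90.8] ang 90.0 x [-46.   40.4] y [-32.2  -2.2]
green 492 c [-25.9 146.4] size [51.  41.9] ang 89.5 x [-46.2  -6.7] y [121.7 170.4]
handle 225 c [ -9.1 154.1] size [34.4 24.4] ang 0.1 x [-25.9   7.5] y [142.1 166.1]
```

>>> step_arm(moves=[[1,[0,-1,0],0],[1,[0,-2,0],0],[1,[0,-3,0],0],[1,[0,-3.6,0],0],[1,[0,-4,0],0]])

```text
clock: 18.55
tcp_pos: [0.5532, -0.1975, 0.0589]
ee_rot: [[-0.975, -0.223, 0.002], [-0.223, 0.975, -0.0], [-0.002, -0.001, -1.0]]
wrist_force: [0.2, 1.8, 6.0]
opening: 0.257
finger_force: 25.3
```

>>> step_arm(moves=[[1,[0,-0.4,0],0],[1,[0,-0.8,0],0],[1,[0,-1.2,0],0],[1,[0,-1.6,0],0],[1,[0,-2,0],0]])

```text
clock: 18.97
tcp_pos: [0.5575, -0.2164, 0.0589]
ee_rot: [[-0.975, -0.223, 0.001], [-0.223, 0.975, 0.0], [-0.001, -0.0, -1.0]]
wrist_force: [-1.4, 2.4, 6.0]
opening: 0.252
finger_force: 25.3
```

>>> step_arm(moves=[[1,[0,-0.4,0],0],[1,[0,-0.8,0],0],[1,[0,-1.2,0],0],[1,[0,-1.5,0],0],[1,[0,-1.5,0],0]])

```text
clock: 19.38
tcp_pos: [0.561, -0.2317, 0.0589]
ee_rot: [[-0.975, -0.223, 0.002], [-0.223, 0.975, -0.001], [-0.002, -0.001, -1.0]]
wrist_force: [0.1, 1.6, 5.5]
opening: 0.256
finger_force: 25.1
```

```bash
python3 chk.py
```

```text
spacer 1270 c [-1.3 25.6] size [42.  81.4] ang 89.9 x [-41.1  38.1] y [ 5.6 45.2]
red 1024 c [ -2.3 -17. ] size [30.7 89.6] ang 89.9 x [-46.3  39.6] y [-32.   -2.7]
green 934 c [ 9.3 70. ] size [ 48.3 113.3] ang 89.5 x [-46.4  64.3] y [46.4 93.4]
handle 268 c [-8.9 77.7] size [38.4 22. ] ang 9.7 x [-26.2   7.9] y [65.8 88.8]
```

>>> step_arm(moves=[[1,[0,-0.1,0],0],[1,[0,-0.2,0],0],[1,[0,-0.3,0],0],[1,[0,-0.4,0],0],[1,[0,-0.5,0],0]])

```text
clock: 19.85
tcp_pos: [0.562, -0.2358, 0.0589]
ee_rot: [[-0.975, -0.223, 0.001], [-0.223, 0.975, 0.0], [-0.001, -0.0, -1.0]]
wrist_force: [-1.2, 2.7, 6.0]
opening: 0.253
finger_force: 25.3
```

>>> step_arm(moves=[[1,[0,-0.04,0],0],[1,[0,-0.08,0],0],[1,[0,-0.1,0],0],[1,[0,-0.1,0],0]])

```text
clock: 20.18
tcp_pos: [0.5622, -0.2368, 0.0589]
ee_rot: [[-0.975, -0.223, 0.002], [-0.223, 0.975, -0.0], [-0.001, -0.0, -1.0]]
wrist_force: [-0.5, 2.4, 5.6]
opening: 0.253
finger_force: 25.2
```

```bash
python3 chk.py
```

```text
spacer 1181 c [-1.1 22. ] size [83.2 39.8] ang 0.0 x [-41.3  38.4] y [ 2.3 40.6]
red 1027 c [ -2.6 -17.3] size [89.4 30.7] ang 0.2 x [-46.2  39.8] y [-32.2  -2.8]
green 970 c [ 9.2 65.5] size [ 50.5 113.1] ang 89.4 x [-46.4  64.1] y [41.3 88.5]
handle 269 c [-8.3 72.4] size [24.1 37.7] ang 89.9 x [-26.4   8.3] y [61.3 83.9]
```

>>> step_arm(moves=[[1,[0,-0.04,0],0],[1,[0,-0.08,0],0],[1,[0,-0.12,0],0],[1,[0,-0.15,0],0],[1,[0,-0.15,0],0]])

```text
clock: 20.65
tcp_pos: [0.5625, -0.2383, 0.0589]
ee_rot: [[-0.975, -0.223, 0.002], [-0.223, 0.975, 0.0], [-0.001, -0.0, -1.0]]
wrist_force: [-0.7, 3.3, 5.3]
opening: 0.257
finger_force: 25.2
```

>>> step_arm(moves=[[1,[0,-0.03,0],0],[1,[0,-0.06,0],0],[1,[0,-0.06,0],0]])

```text
clock: 20.9
tcp_pos: [0.5626, -0.2388, 0.0589]
ee_rot: [[-0.975, -0.223, 0.002], [-0.223, 0.975, 0.0], [-0.001, -0.0, -1.0]]
wrist_force: [-0.4, 2.7, 5.1]
opening: 0.252
finger_force: 25.2
```

>>> step_arm(moves=[[1,[0,-0.03,0],0],[1,[0,-0.06,0],0],[1,[0,-0.06,0],0]])

```text
clock: 21.15
tcp_pos: [0.5627, -0.2392, 0.0589]
ee_rot: [[-0.975, -0.223, 0.001], [-0.223, 0.975, 0.0], [-0.001, 0.0, -1.0]]
wrist_force: [-2.3, 3.5, 6.2]
opening: 0.252
finger_force: 25.3
```

>>> step_arm(moves=[[1,[0,-0.03,0],0],[1,[0,-0.06,0],0],[1,[0,-0.06,0],0]])

```text
clock: 21.4
tcp_pos: [0.5627, -0.2392, 0.0589]
ee_rot: [[-0.975, -0.223, 0.001], [-0.223, 0.975, 0.001], [-0.001, 0.001, -1.0]]
wrist_force: [-1.4, 5.3, 6.7]
opening: 0.253
finger_force: 25.3
```

>>> step_arm(moves=[[1,[0,-0.03,0],0],[1,[0,-0.06,0],0],[1,[0,-0.06,0],0]])

```text
clock: 21.65
tcp_pos: [0.5627, -0.2392, 0.0589]
ee_rot: [[-0.975, -0.224, 0.0], [-0.224, 0.975, 0.002], [-0.001, 0.002, -1.0]]
wrist_force: [-2.4, 5.8, 6.5]
opening: 0.256
finger_force: 25.4
```

```bash
python3 chk.py
```

```text
spacer 1113 c [-0.9 20.9] size [37.7 82.3] ang 90.0 x [-41.2  38.1] y [ 2.4 38. ]
red 1018 c [ -2.8 -17.6] size [31.7 89.3] ang 88.3 x [-46.4  40.2] y [-32.   -3.2]
green 961 c [ 9.4 62.3] size [ 49.4 113. ] ang 89.6 x [-46.5  63.5] y [38.8 85.9]
handle 262 c [-8.6 70.3] size [37.8 22. ] ang 5.5 x [-26.4   8.3] y [59.2 81.1]
```

It's in contact: the TCP has stalled and the push is only about 3 N above friction. Now I ease the load off and release.

>>> step_arm(moves=[[1,[0,0.1,0],0],[1,[0,0.2,0],0],[1,[0,0.2,0],0],[1,[0,0.2,0],0]])

```text
clock: 22.03
tcp_pos: [0.5627, -0.2392, 0.0589]
ee_rot: [[-0.975, -0.223, 0.002], [-0.223, 0.975, -0.001], [-0.002, -0.002, -1.0]]
wrist_force: [-0.4, -0.3, 6.0]
opening: 0.251
finger_force: 25.2
```

>>> step_arm(moves=[[0.7,[0,0,0],0],[0.5,[0,0,0],0],[0.3,[0,0,0],0],[0.3,[0,0,0],0],[0.3,[0,0,0],0]])

```text
clock: 22.45
tcp_pos: [0.5617, -0.2382, 0.0572]
ee_rot: [[-0.975, -0.223, -0.001], [-0.223, 0.975, 0.0], [0.001, 0.001, -1.0]]
wrist_force: [-0.6, -0.1, -0.4]
opening: 0.7
finger_force: 0.0
```

>>> step_arm(moves=[[0.3,[0,0,0],0],[0.3,[0,0,-2],0],[0.3,[0,0,-5],0],[0.3,[0,0,-9],0],[0.3,[0,0,-13],0]])

```text
clock: 22.87
tcp_pos: [0.5611, -0.2377, 0.1877]
ee_rot: [[-0.975, -0.224, -0.003], [-0.224, 0.975, 0.002], [0.002, 0.002, -1.0]]
wrist_force: [1.1, -0.5, 0.1]
opening: 0.698
finger_force: 0.0
```

>>> step_arm(moves=[[0.3,[2,4,-2],0],[0.3,[4,7,-2],0],[0.3,[6,10,-2],0],[0.3,[9,12,-2],0],[0.3,[12,14,-2],0]])

```text
clock: 23.28
tcp_pos: [0.4125, -0.1273, 0.2078]
ee_rot: [[-0.974, -0.225, 0.0], [-0.225, 0.974, -0.0], [-0.0, -0.0, -1.0]]
wrist_force: [-0.6, 0.4, 0.0]
opening: 0.703
finger_force: 0.0
```

```bash
python3 chk.py;python3 - <<'E'
from h import *
im,W=cloud("side");im2,_=cloud("top")
cv2.imwrite("pics/s5.png",np.hstack([cv2.resize(im[120:440,200:520,::-1],(400,400)),cv2.resize(im2[185:285,400:505,::-1],(400,400))]))
E
```

```text
spacer 1122 c [-1.6 20.8] size [81.3 37.5] ang 0.1 x [-41.4  37.3] y [ 2.4 38.4]
red 1013 c [ -1.7 -17.5] size [31.8 90.8] ang 88.5 x [-46.2  40.7] y [-32.2  -2.8]
green 1268 c [10.5 63.1] size [ 50.3 115.2] ang 89.9 x [-46.1  66.3] y [38.8 85.6]
handle 243 c [-3.4 68.5] size [20.2 47.6] ang 88.9 x [-26.7  20. ] y [58.6 78.4]
```

View pics/s5.png

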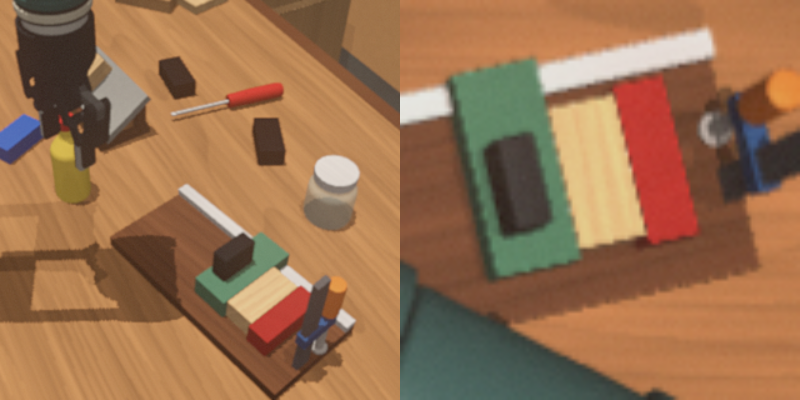

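The spacer sits snug between the stops (right panel (598,175)). I'll check the x-margin numerically in the now-clear top view.

```bash
sed 's/sp("side")/sp("top")/' chk.py > chkt.py; python3 chkt.py; python3 chkt.py; python3 -c "
from h import *
print(manip.observe()['clock'])"
```

```text
spacer 615 c [ 1.2 21.3] size [81.9 38.6] ang 0.0 x [-38.8  39.6] y [ 2.5 40. ]
red 530 c [ -0.1 -14.8] size [89.4 30.9] ang 0.1 x [-44.2  43.7] y [-29.3   0. ]
green 771 c [12.4 65.9] size [ 49.6 114.1] ang 89.6 x [-43.9  68.3] y [41.9 89.7]
handle 173 c [-0.5 73. ] size [20.7 49.6] ang 89.4 x [-24.9  23.1] y [62.9 83.3]
spacer 606 c [ 1.2 21.3] size [38.8 81.9] ang 89.7 x [-38.8  39.1] y [ 2.2 39.9]
red 537 c [ -0.  -14.5] size [30.7 89.6] ang 89.6 x [-44.  44.] y [-29.2   0. ]
green 768 c [12.5 65.8] size [ 49.9 114.2] ang 89.6 x [-43.8  68.5] y [42.  89.9]
handle 182 c [-0.7 73.2] size [20.7 49.2] ang 90.0 x [-25.1  23.4] y [63.  83.3]
23.5333
```

```bash
python3 -c "
from plant import manip
print(manip.finish_job())"
```

```text
the job is handed in; nothing more can be done
None
```

The jig is set to 40 mm and handed in at about 23.5 s: the 40 mm spacer lies flat, square and snug between the stops, within the red stop's face with about 1 mm offset, and the other spacers and bystanders were not touched.

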